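# Press the furnace service kit into its foam and snap the case shut

### The job

Press the pressure gauge and the inspection lamp fully home, flat, into the foam cutouts of their own outlines in the open kit case, without dropping them; then swing the lid down and push it past its roller catch until it snaps shut and stays shut. Leave the spray bottle, the caddy and the dustpan standing where they are.

Things in the scene. Friction and masses are not known exactly. Their poses are not given: they have to be found in the camera images.
- gauge_mid (a point): Black pressure gauge lying face up, 180 g, loose: a box 46 mm wide (its x), 34 mm high (z up), from y = -65 to +39 mm, plus two brass hose stubs (8 mm thick, at x = -10 and +10 mm) from its +y end to y = +65 mm; pale display on top. This point is midway along its whole 130 mm length, 17 mm above its underside.
- lamp_mid (a point): Black inspection lamp lying lens up, 160 g, loose: a handle 28 mm wide (its x) from y = -24 to +65 mm and a head 44 mm wide from y = -65 to -24 mm with a round lens on top; 34 mm high all over (z up). This point is on the centre line, midway along the whole 130 mm length, 17 mm above its underside.
- case: Fixed grey kit case, open on top, 200 mm (its x) by 176 mm (y), origin at the centre of its underside; walls 4 mm thick, rim 62 mm above the table. The lid is hinged on the +y side; a box-shaped catch housing sticks out 11 mm in the middle of the -y side. Dark grey foam, paler on the cutout floors, fills it: see foam.
- foam (a point): Centre of the case at the level of the foam's top, 40 mm above the table; axes as the case. Two foam banks, y = -74 to -21 and +21 to +74 mm. Between them an open trench 42 mm wide along x, all the inside length, floor 5 mm above the table: fingers reach down there beside the middle of an item. Each cutout spans both banks.
- nest_gauge (a point): Where gauge_mid lies once the gauge is home, same axes (x = -40, y = 0 of the case, 29 mm above the table; cutout floor 12 mm, so the item sticks 6 mm out of the foam). Stubs point to the hinge (+y), where the slot is narrow. Foam mouth 4 mm wider a side, then 2 mm squeeze a side; 3.5 mm free at the ends.
- nest_lamp (a point): Where lamp_mid lies once the lamp is home, same axes (x = +48, y = 0 of the case, 29 mm above the table). Head away from the hinge (-y), where the cutout is wider. Fit as for the gauge: merely laid in, either item stays about 20 mm too high; straight down it takes about 6 to 15 N to push home.
- lid (a joint): Lid angle, rad: 0 shut, pi/2 upright; starts open, leaning out past upright. Plate 200 x 178 x 5 mm, 250 g, stiff hinge (0.28 N m): it stays where left. At about 0.09 a steel bar under it meets a sprung roller in the catch; 8 to 15 N down on the free edge pushes it past, and below about 0.04 the roller draws it shut.
- lid_hinge (a point): Middle of the lid's hinge line, fixed on the case, 64.5 mm above the table; axes as the case; the line runs along the case's x at y = +88 mm of the case.
- lid_edge (a point): Middle of the outer end of the lid's tab (40 mm wide, 12 mm long, at the middle of the free edge), half-way through its thickness, 190 mm from the hinge line; moves with the lid.
- spray_bottle: Bystander: empty white trigger spray bottle, standing, 62 mm thick, 191 mm high, light and easily tipped, between the instruments and the case; origin at the centre of its underside.
- caddy: Bystander: mint plastic caddy 220 mm (x) by 120 mm (y), walls 90 mm high, with a bar handle along x up to 187 mm; origin at the centre of its underside.
- dustpan: Bystander: folded grey dustpan lying flat, 165 mm (x) by 203 mm (y), 49 mm high; origin at the centre of its underside.
- organizer: Fixed clear plastic drawer organizer, 190 mm (x) by 200 mm (y), 130 mm high; origin at the centre of its underside.
Things that resemble listed ones, but are neither listed nor needed, are in the scene too. Leave any green or pink look-alike of the part that bears lamp_mid alone.

How it is judged:
On the way, in this order (a step that is already met when the one before it is completed fails the run):
1. gauge and lamp both pressed fully home in their own cutouts, with the lid still open (horizontal distance between gauge_mid and nest_gauge below 0.006 m and z of gauge_mid in the frame of nest_gauge between -0.004 and 0.003 m and angle between the y axis of gauge_mid and the y axis of nest_gauge, either way round below 0.06 rad and angle between the z axis of gauge_mid and the z axis of nest_gauge, either way round below 0.06 rad and horizontal distance between lamp_mid and nest_lamp below 0.006 m and z of lamp_mid in the frame of nest_lamp between -0.004 and 0.003 m and angle between the y axis of lamp_mid and the y axis of nest_lamp, either way round below 0.06 rad and angle between the z axis of lamp_mid and the z axis of nest_lamp, either way round below 0.06 rad and value of joint lid above 0.6 rad), for 0.2 s.
2. lid snapped shut past its catch (value of joint lid below 0.025 rad), for 0.2 s.
At the end, for the whole second after the job is handed in: Gauge and lamp lie in their own cutouts within 6 mm sideways and 0.06 rad, no more than 3 mm above fully home, at rest; the lid is shut within 0.025 rad; spray bottle, caddy and dustpan are upright and within 30 mm of where they started (horizontal distance between gauge_mid and nest_gauge below 0.006 m and z of gauge_mid in the frame of nest_gauge between -0.004 and 0.003 m and angle between the y axis of gauge_mid and the y axis of nest_gauge, either way round below 0.06 rad and angle between the z axis of gauge_mid and the z axis of nest_gauge, either way round below 0.06 rad and horizontal distance between lamp_mid and nest_lamp below 0.006 m and z of lamp_mid in the frame of nest_lamp between -0.004 and 0.003 m and angle between the y axis of lamp_mid and the y axis of nest_lamp, either way round below 0.06 rad and angle between the z axis of lamp_mid and the z axis of nest_lamp, either way round below 0.06 rad and value of joint lid below 0.025 rad and linear speed of each of gauge, lamp below 0.02 m/s and distance of each of spray_bottle, caddy, dustpan from where it was at the start of the episode below 0.03 m and angle between each of spray_bottle, caddy, dustpan's own z axis and vertical below 0.15 rad); the robot touches nothing.
It fails at once if gauge or lamp dropped (falls freely at over 0.8 m/s) ((contact force between gauge and anything else below 0.02 N and linear speed of gauge above 0.8 m/s) or (contact force between lamp and anything else below 0.02 N and linear speed of lamp above 0.8 m/s)).
It fails at once if spray bottle, caddy or dustpan pushed over 30 mm or tipped over 0.35 rad (distance of any of spray_bottle, caddy, dustpan from where it was at the start of the episode above 0.03 m or angle between any of spray_bottle, caddy, dustpan's own z axis and vertical above 0.35 rad).
It also fails if it takes over 72 s, if anything falls off the work surface, if the arm or the gripper's body presses on something with over 40 N, if the wrist force passes 120 N, or if a joint passes its speed limit or range.

### The arm

A 7-joint arm with a two-finger parallel gripper is mounted at the origin on the work surface. World frame = base frame: x ahead of the robot, y to its left, z up, the work surface at z = 0. Lengths are in m, angles in rad, forces in N, time in s.
With the tool pointing down it reaches from about 0.425 to 1.025 m from the base axis. Payload 9.4 kg.
Tool frame: the origin (TCP) lies midway between the tips of the shut fingers; the grasp point (between the pads) lies 19 mm behind it (manip.grip_depth is the x of the grasp point in the tool frame, in m); x points along the fingers, y is the direction in which the jaws open and shut, and the axes are right-handed (so a half turn about x gives the same grasp; the last joint's range is limited). The gripper opens to 93 mm and grips with 3 to 60 N. Pads are 15 mm wide; open, the fingers measure 128 mm over their backs; the gripper's body (75 mm by 188 mm) begins 65 mm behind the grasp point.
Start: joints at [-0.077, 0.599, -0.003, 1.599, 0.002, 0.943, -0.08], TCP at [0.725, -0, 0.219] pointing down, gripper open.
Joint ranges: [-2.57, 2.57], [-0.35, 1.97], [-1.29, 1.29], [0.11, 2.56], [-1.05, 4.19], [0.11, 1.86], [-2.63, 2.63]. Speed limits (rad/s): [2.22, 2.22, 3.01, 3.01, 3.14, 3.14, 3.14].

### API

Orientations are given as [roll, pitch, yaw] about the fixed x, y, z axes, in that order (R = Rz(yaw) Ry(pitch) Rx(roll)).
In Python, from bench import manip gives the robot as it stands.
- The arm moves only by the shell command python3 -m jog 'ROWS' [FORCE]. ROWS is JSON, a list of rows, each an object with "dp": the shift along the tool's x, y, z in mm, a list of three; "rot": the turn, a rotation vector about the tool's x, y, z in rad, a list of three; "claw": the opening, from -1 (shut) to 1 (fully open). In form: [{"dp": [tx, ty, tz], "rot": [wx, wy, wz], "claw": claw}, ...]. A call has 1 to 8 rows; each row shifts and turns the commanded pose from where the row before left it, along the tool's axes as they then stand; what a row does not reach is not made up. A row lasts 1/12 s, in which the tool goes at most 41.7 mm and 7.16 degrees, less where a joint would pass 70% of its speed; a pose out of reach is approached as far as the arm can. A call with a gripper value outside its range is refused whole. The fingers move at their own pace and stop on an object; FORCE is the grip in N (left out, the last holds). Time passes only in rows, so rows that do not move let the fingers close. It gives the time, the measured TCP pose, the force and the opening at its end, in the units of the state.
- manip.observe(): the state, without advancing time (a new reading comes with each control period).
- manip.get_image(name): name is "scene" or "side" or "wrist"; returns the picture (400x640x3 uint8, red, green, blue); there is no depth.
- manip.get_calibration(name): a dict with "fx", "fy", "cx", "cy" (pixels), "dist" ([k1, k2, p1, p2, k3] as OpenCV has them; the pictures are not rectified), "rvec" (rotation vector, rad) and "tvec" (3), from world to camera coordinates, as OpenCV has them. Camera axes: x right, y down, z forward; pixel columns grow to the right and rows downward; lengths in m; the calibration is good to about 2 mm. A picture is of the moment at which its call begins: read the wrist's pose just before it. get_calibration takes no time and is no camera call; for the wrist camera it gives the pose at the moment of the call.
- manip.close_job(): hands the job in, once; it reports no verdict.
The state is a dict: "time_s": time; "joint_positions": joint angles; "dq": joint speeds; "joint_torque": joint torques, N m; "ee_pos": TCP position; "tool_rot": TCP orientation; "contact_force": force on the tool from outside, world axes, zero at the start; "ft_torque": the same for the moment, N m; "width": finger opening in m.
Only numpy, scipy, OpenCV 4.12 (cv2) and the standard library are available. Lean on these libraries where they do the work, as an engineer would, in place of code of your own. Each camera call takes 0.05 s, during which the arm holds its last target. There are 200 camera calls.

## Working session

There is one attempt and no reset: what is moved stays moved. The work goes in short steps, Python scripts to look and compute and a shell command to move; the robot and the scene stay as the last step left them, time stands still between calls to the robot, and variables do not carry over. Pictures are saved under pics/ and viewed, about 8 in all and at most 12, crops included, and the job is handed in when it is done.

```bash
mkdir -p pics; ls; cat > h.py <<'E'
import numpy as np, cv2
from bench import manip
def snap(n,f):
    c=manip.get_calibration(n); im=np.array(manip.get_image(n))[:,:,::-1].copy(); cv2.imwrite('pics/'+f,im); np.save('pics/'+f[:-4]+'.npy',np.array([c['fx'],c['fy'],c['cx'],c['cy'],*c['dist'],*np.ravel(c['rvec']),*np.ravel(c['tvec'])]));return im
def cal(f):
    a=np.load('pics/'+f+'.npy');K=np.array([[a[0],0,a[2]],[0,a[1],a[3]],[0,0,1]]);return K,a[4:9],a[9:12],a[12:15]
def ray(f,uv):
    K,d,r,t=cal(f);R=cv2.Rodrigues(r)[0];p=cv2.undistortPoints(np.array(uv,float).reshape(-1,1,2),K,d).reshape(-1,2)
    return -R.T@t,np.c_[p,np.ones(len(p))]@R
def plane(f,uv,z):
    o,d=ray(f,uv);return o+d*((z-o[2])/d[:,2])[:,None]
def proj(f,P):
    K,d,r,t=cal(f);return cv2.projectPoints(np.array(P,float).reshape(-1,1,3),r,t,K,d)[0].reshape(-1,2)
E
python3 - <<'E'
from h import *
a=snap('scene','s0.png');b=snap('side','d0.png');w=snap('wrist','w0.png')
cv2.imwrite('pics/m0.png',np.vstack([a,b])[:, :])
for f in('s0','d0','w0'):print(f,ray(f,[[320,200]]))
o=manip.observe();print(o)
E
```

```text
pics
s0 (array([ 1.02945851, -0.91108478,  1.0738061 ]), array([[-0.38957472,  0.59137605, -0.70642647]]))
d0 (array([ 0.29974617, -1.10039027,  0.9203596 ]), array([[ 0.11069944,  0.78355722, -0.61151757]]))
w0 (array([0.72518569, 0.07653912, 0.38424354]), array([[ 0.0123377 , -0.27981794, -0.96007572]]))
{'time_s': 0.15, 'joint_positions': array([-0.07666688,  0.59996357, -0.00253218,  1.59991161,  0.00177037,
        0.94288929, -0.07978855]), 'dq': array([ 8.19853040e-05, -2.01001169e-03,  1.88109199e-03, -3.08467636e-03,
        7.87596818e-05,  1.04414715e-03,  7.18725320e-04]), 'joint_torque': array([ 4.23705205e-03, -7.65584278e+01,  1.49971146e+00, -2.52563953e+01,
       -5.22377843e-02,  1.48844108e-02,  9.41959070e-05]), 'ee_pos': array([ 7.24652564e-01, -3.01254241e-05,  2.17954775e-01]), 'tool_rot': array([-1.48949456,  1.56962675, -3.06028093]), 'contact_force': array([-0.46297901,  0.58456629, -0.2196918 ]), 'ft_torque': array([ 0.0129469 ,  0.02915135, -0.00771086]), 'width': 0.09286752796563359}
```

View pics/s0.png

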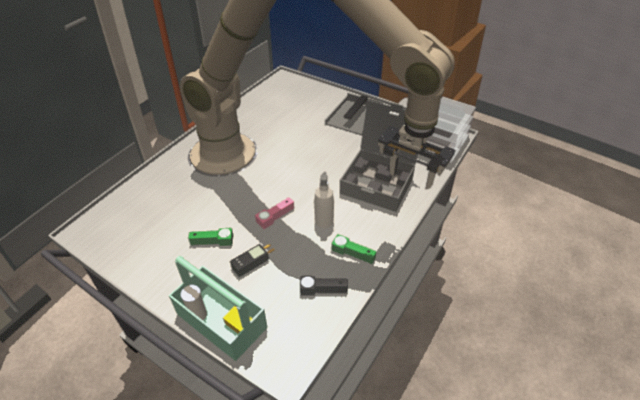

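View pics/d0.png

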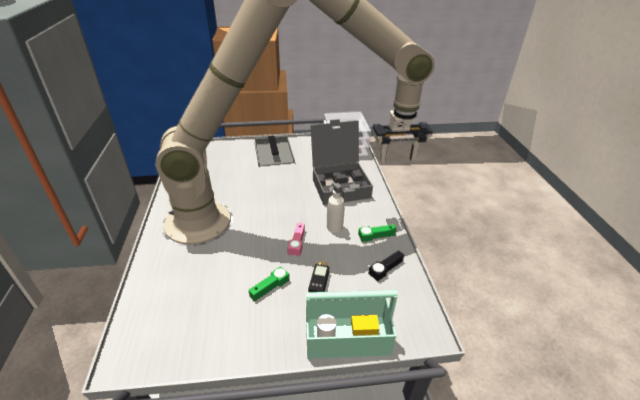

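Scene view: the black gauge with brass stubs is at (250,260). Lamp candidates are the black one (323,285), green (211,237), green (354,248) and pink (275,212); I choose the black one. The case is at (378,178) with its lid upright, the bottle at (324,205) and the caddy at (218,310). Next come rough positions and one close crop.

```bash
python3 - <<'E'
from h import *
s=cv2.imread('pics/s0.png');d=cv2.imread('pics/d0.png');w=cv2.imread('pics/w0.png')
print('gauge',plane('s0',[[250,260]],.034),plane('d0',[[319,276]],.034))
print('lamp head',plane('s0',[[308,285]],.034),plane('d0',[[377,268]],.034),'tail',plane('s0',[[345,286]],.034),plane('d0',[[400,257]],.034))
print('bottle top/base',plane('s0',[[324,178],[324,232]],0.0))
print('case',plane('s0',[[342,178],[376,192],[404,190]],.062))
c=lambda im,x,y,wd,h,W,H:cv2.resize(im[y:y+h,x:x+wd],(W,H),interpolation=cv2.INTER_CUBIC)
m=np.vstack([np.hstack([c(s,220,230,150,75,400,200),c(d,290,240,150,75,400,200)]),np.hstack([c(s,325,90,150,135,400,360),c(w,0,0,640,400,400,360)])])
cv2.imwrite('pics/m1.png',m)
E
```

```text
gauge [[ 0.41969259 -0.34740927  0.034     ]] [[ 0.40921399 -0.33839794  0.034     ]]
lamp head [[ 0.6043459  -0.32914006  0.034     ]] [[ 0.59249652 -0.32632778  0.034     ]] tail [[ 0.68980671 -0.27868763  0.034     ]] [[ 0.67758418 -0.28865419  0.034     ]]
bottle top/base [[ 0.39068464  0.08513496  0.        ]
 [ 0.52296592 -0.12202294  0.        ]]
case [[0.47680053 0.05892252 0.062     ]
 [0.60074048 0.06020885 0.062     ]
 [0.67159884 0.11604416 0.062     ]]
```

View pics/m1.png

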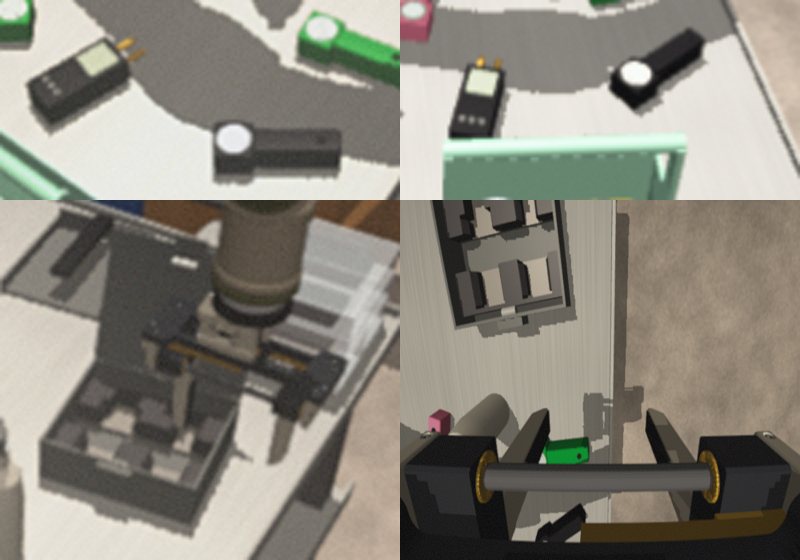

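```bash
python3 -m jog '[{"dp":[-30,-24,-25],"rot":[0,0,0],"claw":1},{"dp":[-30,-24,-25],"rot":[0,0,0],"claw":1},{"dp":[-30,-24,-25],"rot":[0,0,0],"claw":1},{"dp":[-30,-24,-25],"rot":[0,0,0],"claw":1},{"dp":[-30,-24,-25],"rot":[0,0,0],"claw":1},{"dp":[0,0,0],"rot":[0,0,0],"claw":1},{"dp":[0,0,0],"rot":[0,0,0],"claw":1}]' 
python3 - <<'E'
from h import *
snap('wrist','w1.png');K,d,r,t=cal('w1');print(K,d,ray('w1',[[320,200]]))
E
```

```text
time_s: 0.73
ee_pos: [0.6156, 0.1154, 0.3569]
tool_rot: [1.928, 1.567, 0.361]
contact_force: [-0.6, -0.7, -0.6]
width: 0.0933
[[299.69014187   0.         315.97585385]
 [  0.         299.69014187 198.82451008]
 [  0.           0.           1.        ]] [-0.05203435  0.          0.          0.          0.        ] (array([0.61521001, 0.19171141, 0.523365  ]), array([[ 0.01758091, -0.27851113, -0.96037396]]))
```

View pics/w1.png

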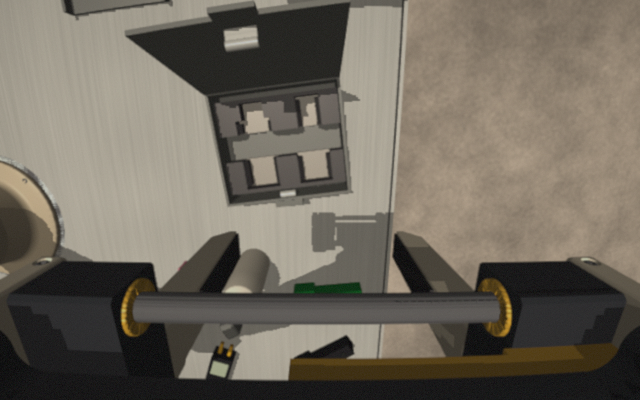

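Wrist view: case rim corners are about (229,205), (350,190), (337,80) and (208,95). The gauge cutout is the left column (263,170)/(257,118) and the lamp cutout the right column (316,165)/(310,110). The lid at the top leans outward.

```bash
cat >> h.py <<'E'
def fit(P,M):  # 2D rigid M->P
    P=np.array(P)[:,:2];M=np.array(M,float);pc,mc=P.mean(0),M.mean(0);a=P-pc;b=M-mc
    th=np.arctan2((b[:,0]*a[:,1]-b[:,1]*a[:,0]).sum(),(a*b).sum());R=np.array([[np.cos(th),-np.sin(th)],[np.sin(th),np.cos(th)]])
    t=pc-R@mc;return t,th,np.abs(P-(M@R.T+t)).max()
def place(t,th,pts): 
    R=np.array([[np.cos(th),-np.sin(th)],[np.sin(th),np.cos(th)]]);return np.array(pts)@R.T+t
def overlay(f,polys,box,s,out):
    im=cv2.imread('pics/'+f+'.png');x,y,w,h=box
    c=cv2.resize(im[y:y+h,x:x+w],None,fx=s,fy=s,interpolation=cv2.INTER_CUBIC)
    for k,P in enumerate(polys):
        q=((proj(f,P)-[x,y]+.5)*s).astype(int).reshape(-1,1,2);cv2.polylines(c,[q],True,[(0,255,0),(0,0,255),(255,255,0),(255,0,255)][k%4],1)
    cv2.imwrite('pics/'+out+'.png',c)
E
python3 - <<'E'
from h import *
P=plane('w1',[[229,205],[350,190],[337,80],[208,95]],.062)
M=[[-.1,-.088],[.1,-.088],[.1,.088],[-.1,.088]]
t,th,e=fit(P,M);print(P,t,th,e)
z=lambda pts,h:np.c_[place(t,th,pts),np.full(len(pts),h)]
r=lambda x0,x1,y0,y1:[[x0,y0],[x1,y0],[x1,y1],[x0,y1]]
polys=[z(M,.062),z(r(-.063,-.017,-.065,.039),.012),z(r(.026,.070,-.065,-.024),.012),z(r(.034,.062,-.024,.065),.012),z(r(-.096,.096,-.021,.021),.04)]
overlay('w1',polys,(195,65,170,150),4,'o1')
E
```

```text
[[0.47666531 0.04920649 0.062     ]
 [0.67123911 0.07455559 0.062     ]
 [0.64714926 0.23907214 0.062     ]
 [0.45767799 0.21860937 0.062     ]] [0.56318292 0.1453609 ] 0.12287756626182836 0.00588210398070485
```

View pics/o1.png

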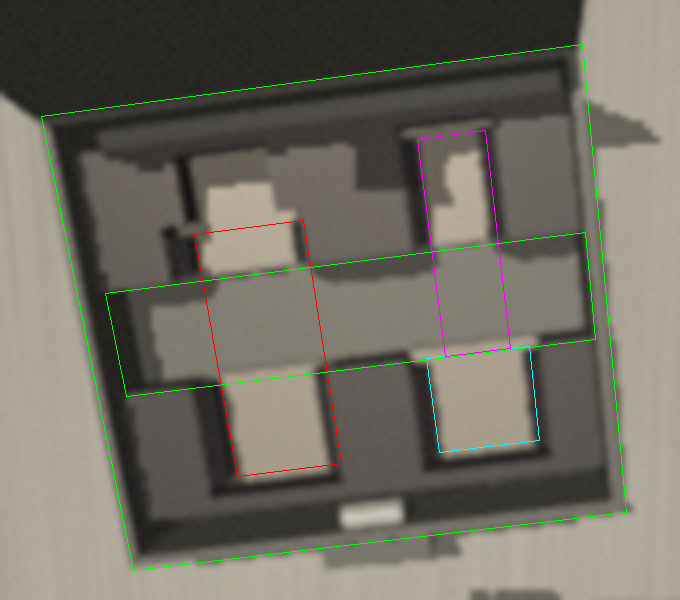

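The overlay fits to a few mm, but the rim residual is 6 mm. I'll take one closer look before trusting it.

```bash
python3 -m jog '[{"dp":[27,-13,0],"rot":[0,0,0],"claw":1},{"dp":[27,-13,0],"rot":[0,0,0],"claw":1},{"dp":[27,-13,0],"rot":[0,0,0],"claw":1},{"dp":[27,-13,0],"rot":[0,0,0],"claw":1},{"dp":[0,0,0],"rot":[0,0,0],"claw":1},{"dp":[0,0,0],"rot":[0,0,0],"claw":1}]' 
python3 - <<'E'
from h import *
snap('wrist','w2.png')
t=np.array([.5632,.1454]);th=.123
z=lambda pts,h:np.c_[place(t,th,pts),np.full(len(pts),h)]
M=[[-.1,-.088],[.1,-.088],[.1,.088],[-.1,.088]]
r=lambda x0,x1,y0,y1:[[x0,y0],[x1,y0],[x1,y1],[x0,y1]]
q=proj('w2',z(M,.062));print(q)
x0,y0=np.maximum(q.min(0)-12,0).astype(int);x1,y1=q.max(0).astype(int)+12
s=min(800/(x1-x0),600/(y1-y0));print(x0,y0,s)
overlay('w2',[z(M,.062)],(x0,y0,x1-x0,min(y1,400)-y0),s,'o2')
E
```

```text
time_s: 1.28
ee_pos: [0.5636, 0.1122, 0.2454]
tool_rot: [-1.155, 1.567, -2.727]
contact_force: [0.2, 0.1, 0.8]
width: 0.0932
[[245.71359662 231.06697185]
 [405.03104129 212.52002141]
 [397.22317616  59.70819408]
 [216.42995504  84.05313734]]
204 47 3.061224489795918
```

View pics/o2.png

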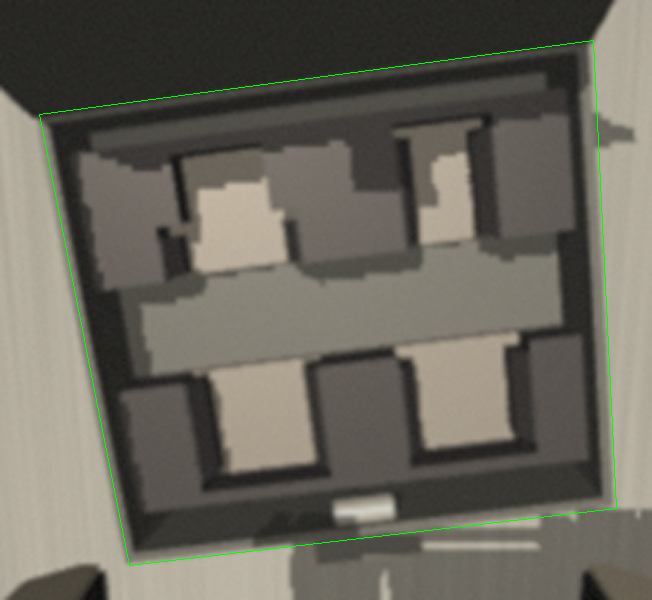

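```bash
python3 - <<'E'
from h import *
tr=lambda u:np.array([204,47])+(np.array(u,float))/3.0612-.5
rim=plane('w2',tr([[130,554],[612,503],[587,44],[42,117]]),.062)
print(rim, fit(rim,[[-.1,-.088],[.1,-.088],[.1,.088],[-.1,.088]]))
uv=[[191,382],[316,365],[402,355],[528,337],[204,490],[328,474],[415,466],[536,451],[408,245],[497,238],[165,283],[300,265]]
M=[[-67,-21],[-13,-21],[22,-21],[74,-21],[-67,-68.5],[-13,-68.5],[22,-68.5],[74,-68.5],[30,21],[66,21],[-67,21],[-13,21]]
P=plane('w2',tr(uv),.04);M=np.array(M)/1000;t,th,e=fit(P,M);print(t,th,e);print(np.round((P[:,:2]-place(t,th,M))*1000,1))
for n,m in(('gauge',[-.04,0]),('lamp',[.048,0]),('edge',[0,-.102])):print(n,place(t,th,[m]))
E
```

```text
[[0.47540815 0.05064305 0.062     ]
 [0.67105773 0.07255588 0.062     ]
 [0.64956903 0.24379481 0.062     ]
 [0.45398905 0.21974934 0.062     ]] (array([0.56250599, 0.14668577]), np.float64(0.12061212190603057), np.float64(0.0033499649705065054))
[0.56158951 0.14698169] 0.13030022669734218 0.002231643876618672
[[ 2.2  0.4]
 [ 0.3  0.3]
 [ 0.6 -0.2]
 [ 0.2  0.5]
 [-0.6  0.8]
 [-1.3  0.9]
 [ 0.7 -0.2]
 [-0.1 -0.4]
 [-0.1  1. ]
 [-0.7 -0.9]
 [-0.9 -1. ]
 [-0.3 -1.2]]
gauge [[0.52192859 0.14178442]]
lamp [[0.60918261 0.15321842]]
edge [[0.57484256 0.04584636]]
```

```bash
python3 -m jog '[{"dp":[-15,-2,38],"rot":[0,0,0],"claw":1},{"dp":[-15,-2,38],"rot":[0,0,0],"claw":1},{"dp":[-15,-2,38],"rot":[0,0,0],"claw":1},{"dp":[-15,-2,38],"rot":[0,0,0],"claw":1},{"dp":[-15,-2,38],"rot":[0,0,0],"claw":1},{"dp":[-15,-2,38],"rot":[0,0,0],"claw":1},{"dp":[-15,-2,38],"rot":[0,0,0],"claw":1},{"dp":[0,-2,38],"rot":[0,0,0],"claw":1}]' 
python3 -m jog '[{"dp":[0,-2,38],"rot":[0,0,0],"claw":1},{"dp":[0,-2,38],"rot":[0,0,0],"claw":1},{"dp":[0,-2,38],"rot":[0,0,0],"claw":1},{"dp":[0,-2,38],"rot":[0,0,0],"claw":1},{"dp":[0,-2,38],"rot":[0,0,0],"claw":1},{"dp":[0,-2,38],"rot":[0,0,0],"claw":1},{"dp":[0,0,0],"rot":[0,0,0],"claw":1},{"dp":[0,0,0],"rot":[0,0,0],"claw":1}]' 
python3 - <<'E'
from h import *
im=snap('wrist','w3.png')
cv2.imwrite('pics/w3b.png',cv2.resize(im[:300],None,fx=1.25,fy=1.25,interpolation=cv2.INTER_CUBIC))
E
```

```text
time_s: 2.0
ee_pos: [0.5499, -0.1939, 0.3572]
tool_rot: [1.306, 1.563, -0.266]
contact_force: [-0.1, 0.6, 1.3]
width: 0.0923
time_s: 2.67
ee_pos: [0.5354, -0.4222, 0.3531]
tool_rot: [0.469, 1.568, -1.107]
contact_force: [1.0, 0.7, 0.2]
width: 0.0931
```

View pics/w3b.png

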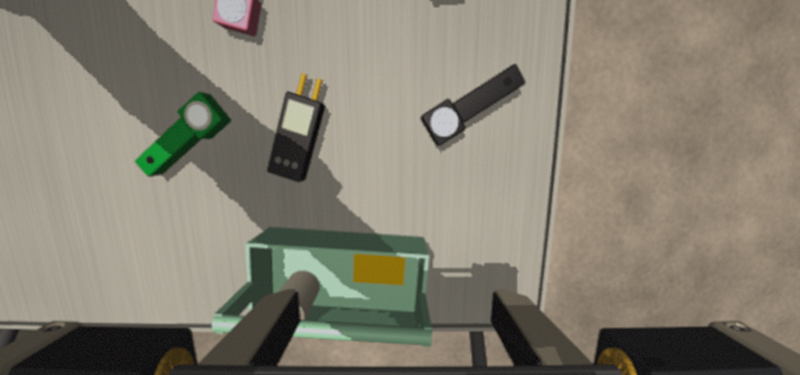

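Wrist view: gauge at about (297,130), stubs upward; black lamp with lens (444,121) and tail (517,75). Caddy's near wall is at row ~235 and clear of both. Zooming for top-face corners.

```bash
python3 - <<'E'
from h import *
im=cv2.imread('pics/w3.png');im=np.clip(im.astype(float)*1.6,0,255).astype(np.uint8)
a=cv2.resize(im[55:150,210:265],None,fx=6,fy=6,interpolation=cv2.INTER_CUBIC)
b=cv2.resize(im[45:125,333:425],None,fx=5,fy=5,interpolation=cv2.INTER_CUBIC)
c=np.zeros((570,800,3),np.uint8);c[:,:330]=a;c[:400,332:792]=b;cv2.imwrite('pics/z3.png',c)
E
```

```text
(no output)
```

View pics/z3.png

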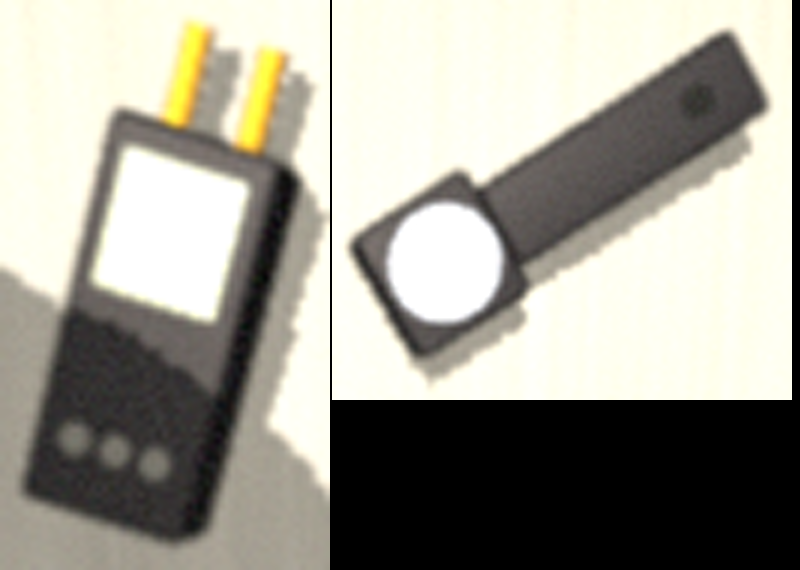

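```bash
python3 - <<'E'
from h import *
G=np.array([[118,110],[275,160],[25,492],[180,540]])/6+[210,55]-.5
L=(np.array([[357,243],[422,352],[463,171],[525,285],[727,33],[766,102]])-[332,0])/5+[333,45]-.5
for n,uv,M in(('gauge',G,[[-23,39],[23,39],[-23,-65],[23,-65]]),('lamp',L,[[-22,-65],[22,-65],[-22,-24],[22,-24],[-14,65],[14,65]])):
    P=plane('w3',uv,.034);M=np.array(M)/1000;t,th,e=fit(P,M);print(n,t,th,e);print(np.round((P[:,:2]-place(t,th,M))*1000,1).tolist())
# caddy near wall top
print(plane('w3',[[250/1.25,242/1.25],[428/1.25,250/1.25]],.09))
from scipy.spatial.transform import Rotation as Ro
o=manip.observe();R=Ro.from_euler('xyz',o['tool_rot']).as_matrix();print(np.round(R,3),o['ee_pos'],o['joint_positions'])
E
```

```text
gauge [ 0.4127703  -0.32731376] -0.31795013069734357 0.002610401746341695
[[1.7, -2.4], [-2.6, -0.7], [1.9, 0.9], [-1.0, 2.2]]
lamp [ 0.6332522  -0.29926595] -1.008593715887721 0.0033669591283399525
[[3.4, -1.2], [0.7, 3.4], [0.8, -2.1], [-2.4, 1.7], [-0.4, -3.0], [-2.0, 1.3]]
[[ 0.36257644 -0.46049618  0.09      ]
 [ 0.57537937 -0.47161018  0.09      ]]
[[ 0.001  1.    -0.002]
 [-0.001 -0.002 -1.   ]
 [-1.     0.001  0.001]] [ 0.53617867 -0.41980314  0.35299916] [ 0.49341949  0.43690158  0.13459606  1.55460667 -0.06228505  1.15276547
  0.6388184 ]
```

```bash
python3 -m jog '[{"dp":[25,-21,-15],"rot":[0,0,0],"claw":1},{"dp":[25,-21,-15],"rot":[0,0,0],"claw":1},{"dp":[25,-21,-15],"rot":[0,0,0],"claw":1},{"dp":[25,-21,-16],"rot":[0,0,0],"claw":1},{"dp":[25,-21,-16],"rot":[0,0,0],"claw":1},{"dp":[25,-21,-16],"rot":[0.08,0,0],"claw":1},{"dp":[0,0,0],"rot":[0.119,0,0],"claw":1},{"dp":[0,0,0],"rot":[0.119,0,0],"claw":1}]' 
python3 -m jog '[{"dp":[0,0,0],"rot":[0,0,0],"claw":1},{"dp":[0,0,0],"rot":[0,0,0],"claw":1}]' 
python3 - <<'E'
from h import *
im=snap('wrist','w4.png');im=np.clip(im.astype(float)*1.6,0,255).astype(np.uint8)
print(proj('w4',[[.4128,-.3273,.034]]))
cv2.imwrite('pics/w4b.png',cv2.resize(im[50:300,180:460],None,fx=2.4,fy=2.4,interpolation=cv2.INTER_CUBIC))
E
```

```text
time_s: 3.38
ee_pos: [0.4092, -0.3229, 0.2018]
tool_rot: [-2.354, 1.569, 2.037]
contact_force: [0.8, -0.6, -0.2]
width: 0.093
time_s: 3.55
ee_pos: [0.4113, -0.3246, 0.2028]
tool_rot: [1.474, 1.569, -0.409]
contact_force: [0.3, 0.2, -0.1]
width: 0.0929
[[317.24437311 184.18108495]]
```

View pics/w4b.png

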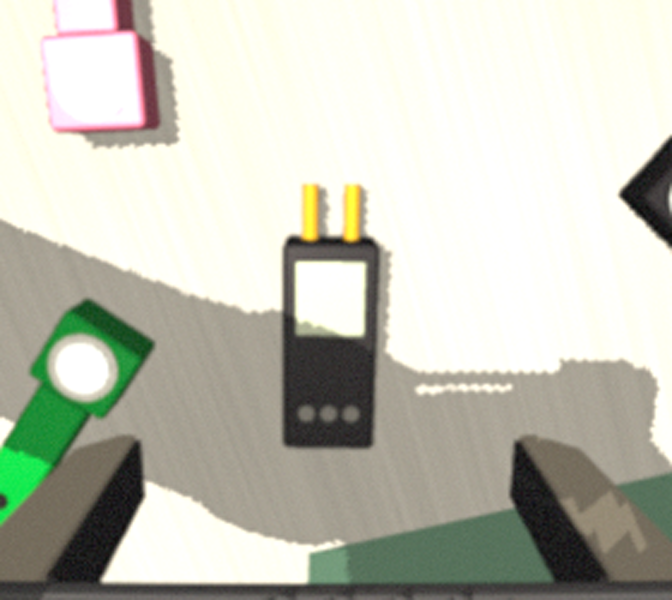

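```bash
cat >> h.py <<'E'
from scipy.spatial.transform import Rotation as Ro
def to(x,y,yaw):  # remaining move to put TCP at x,y with tool y at yaw: world delta, tool delta (y,z), turn about tool x
    o=manip.observe();R=Ro.from_euler('xyz',o['tool_rot']).as_matrix();p=o['ee_pos'];d=R.T@np.array([x-p[0],y-p[1],0])*1000
    print('p',np.round(p,4),'dp yz',np.round(d,1),'rot x',round(float(-(yaw-np.arctan2(R[1,1],R[0,1]))),3),'tilt',np.round(R[:2,0],4),'t',o['time_s'],'q7',round(float(o['joint_positions'][6]),2))
E
python3 - <<'E'
from h import *
G=np.array([[285,243],[377,243],[284,446],[372,446]])/2.4+[180,50]-.5
P=plane('w4',G,.034);M=np.array([[-23,39],[23,39],[-23,-65],[23,-65]])/1000;t,th,e=fit(P,M);print(t,th,e,np.round((P[:,:2]-place(t,th,M))*1000,1).tolist())
S=plane('w4',(np.array([[311,184],[352,184]]))/2.4+[180,50]-.5,.017);print('stub tips', fit(S,[[-.01,.065],[.01,.065]]))
to(*t,th)
E
```

```text
[ 0.4125705  -0.32675367] -0.3237918062479809 0.0019259823733060455 [[1.2, -1.9], [-1.8, -0.4], [1.0, 0.7], [-0.5, 1.7]]
stub tips (array([ 0.413035  , -0.32810441]), np.float64(-0.3122716654018233), np.float64(0.00019598015463423435))
p [ 0.4112 -0.3249  0.2028] dp yz [0.  1.9 1.4] rot x 0.012 tilt [ 0.0015 -0.0006] t 3.6 q7 0.37
```

```bash
python3 -m jog '[{"dp":[38,2,1],"rot":[0.012,0,0],"claw":1},{"dp":[38,0,0],"rot":[0,0,0],"claw":1},{"dp":[38,0,0],"rot":[0,0,0],"claw":1},{"dp":[38,0,0],"rot":[0,0,0],"claw":1},{"dp":[30,0,0],"rot":[0,0,0],"claw":1},{"dp":[16,0,0],"rot":[0,0,0],"claw":1},{"dp":[0,0,0],"rot":[0,0,0],"claw":1}]' 40
python3 -m jog '[{"dp":[0,0,0],"rot":[0,0,0],"claw":-1},{"dp":[0,0,0],"rot":[0,0,0],"claw":-1},{"dp":[0,0,0],"rot":[0,0,0],"claw":-1},{"dp":[0,0,0],"rot":[0,0,0],"claw":-1},{"dp":[0,0,0],"rot":[0,0,0],"claw":-1},{"dp":[0,0,0],"rot":[0,0,0],"claw":-1}]' 40
python3 -c "
from h import *
to(.5222,.1418,.127)"
```

```text
time_s: 4.18
ee_pos: [0.4116, -0.3263, 0.0017]
tool_rot: [-2.276, 1.568, 2.111]
contact_force: [0.8, -0.2, 1.6]
width: 0.0931
time_s: 4.68
ee_pos: [0.4118, -0.327, 0.0044]
tool_rot: [1.411, 1.57, -0.49]
contact_force: [0.1, 0.2, -0.7]
width: 0.0578
p [ 0.4118 -0.327   0.0044] dp yz [-1.000e-01 -4.720e+01 -4.793e+02] rot x -0.456 tilt [ 0.0007 -0.0004] t 4.6833 q7 0.44
```

```bash
python3 -m jog '[{"dp":[0,0,0],"rot":[0,0,0],"claw":-1},{"dp":[0,0,0],"rot":[0,0,0],"claw":-1},{"dp":[0,0,0],"rot":[0,0,0],"claw":-1},{"dp":[0,0,0],"rot":[0,0,0],"claw":-1},{"dp":[0,0,0],"rot":[0,0,0],"claw":-1}]'
python3 -m jog '[{"dp":[-10,0,0],"rot":[0,0,0],"claw":-1},{"dp":[-30,0,0],"rot":[0,0,0],"claw":-1},{"dp":[-36,0,0],"rot":[0,0,0],"claw":-1},{"dp":[-36,0,0],"rot":[0,0,0],"claw":-1},{"dp":[-36,0,0],"rot":[-0.114,0,0],"claw":-1},{"dp":[-36,0,0],"rot":[-0.114,0,0],"claw":-1},{"dp":[-36,0,0],"rot":[-0.114,0,0],"claw":-1},{"dp":[-30,0,0],"rot":[-0.114,0,0],"claw":-1}]'
python3 -m jog '[{"dp":[0,13,-35],"rot":[0,0,0],"claw":-1},{"dp":[0,13,-35],"rot":[0,0,0],"claw":-1},{"dp":[0,13,-35],"rot":[0,0,0],"claw":-1},{"dp":[0,13,-35],"rot":[0,0,0],"claw":-1},{"dp":[0,13,-35],"rot":[0,0,0],"claw":-1},{"dp":[0,13,-35],"rot":[0,0,0],"claw":-1},{"dp":[0,13,-35],"rot":[0,0,0],"claw":-1},{"dp":[0,13,-35],"rot":[0,0,0],"claw":-1}]'
python3 -m jog '[{"dp":[0,13,-34],"rot":[0,0,0],"claw":-1},{"dp":[0,13,-34],"rot":[0,0,0],"claw":-1},{"dp":[0,13,-34],"rot":[0,0,0],"claw":-1},{"dp":[0,13,-34],"rot":[0,0,0],"claw":-1},{"dp":[0,13,-34],"rot":[0,0,0],"claw":-1},{"dp":[0,0,0],"rot":[0,0,0],"claw":-1},{"dp":[0,0,0],"rot":[0,0,0],"claw":-1},{"dp":[0,0,0],"rot":[0,0,0],"claw":-1}]'
python3 -c "
from h import *
snap('wrist','w5.png');to(.5222,.1418,.127)
im=cv2.imread('pics/w5.png');im=np.clip(im.astype(float)*1.6,0,255).astype(np.uint8)
cv2.imwrite('pics/w5b.png',cv2.resize(im[40:340,150:490],None,fx=2,fy=2,interpolation=cv2.INTER_CUBIC))"
```

```text
time_s: 5.1
ee_pos: [0.4117, -0.327, 0.0042]
tool_rot: [1.354, 1.57, -0.547]
contact_force: [-0.6, 0.4, 4.4]
width: 0.0454
time_s: 5.77
ee_pos: [0.4108, -0.3268, 0.257]
tool_rot: [0.191, 1.57, -1.248]
contact_force: [1.2, 0.6, -2.0]
width: 0.0456
time_s: 6.43
ee_pos: [0.4787, -0.0345, 0.2544]
tool_rot: [-1.031, 1.57, -2.476]
contact_force: [0.9, 0.3, -2.2]
width: 0.0455
time_s: 7.1
ee_pos: [0.5218, 0.1399, 0.2538]
tool_rot: [-0.915, 1.569, -2.36]
contact_force: [-0.4, -0.2, -1.8]
width: 0.0464
p [0.522  0.1393 0.2539] dp yz [-0.   0.5 -2.4] rot x -0.002 tilt [-0.0009 -0.0011] t 7.15 q7 -0.28
```

View pics/w5b.png

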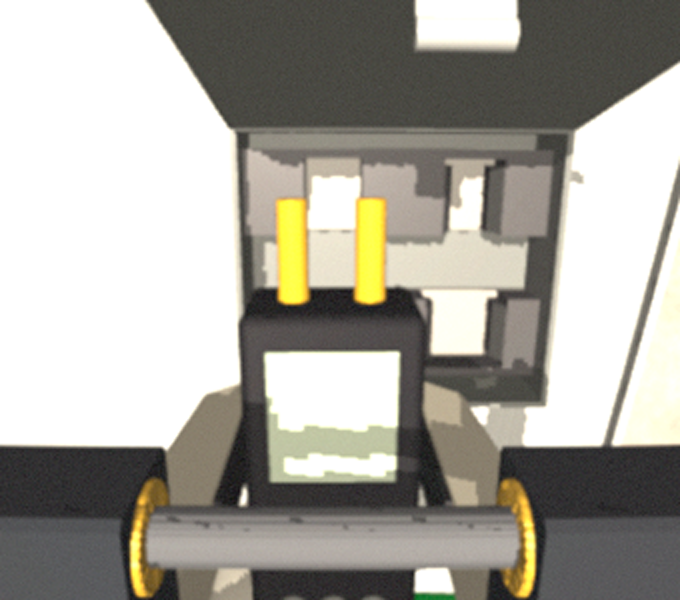

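```bash
python3 - <<'E'
from h import *
tr=lambda u:np.array(u,float)/2+[150,40]-.5
o=manip.observe();zu=o['ee_pos'][2]-.0042
S=plane('w5',tr([[291,200],[371,200],[291,302],[371,302]]),zu+.019);print('stubs',fit(S,[[-.01,.065],[.01,.065],[-.01,.039],[.01,.039]]))
S=plane('w5',tr([[291,200],[371,200]]),zu+.019);print('tips',fit(S,[[-.01,.065],[.01,.065]]))
print('ee',o['ee_pos'])
# recheck case from this view: trench/rim points
R=plane('w5',tr([[545,402],[573,130],[232,130]]),.062);print('rim',fit(R,[[.1,-.088],[.1,.088],[-.1,.088]]))
E
```

```text
stubs (array([0.5218874 , 0.13860272]), np.float64(0.12549037377737263), np.float64(0.0004438826173469579))
tips (array([0.52190889, 0.13873671]), np.float64(0.1260006660342618), np.float64(2.8353418814686115e-05))
ee [0.52197534 0.13930732 0.25392229]
rim (array([0.56154215, 0.14534606]), np.float64(0.13202152077797452), np.float64(0.0035901364423876897))
```

```bash
python3 -m jog '[{"dp":[34,1,-2],"rot":[0,0,0],"claw":-1},{"dp":[36,0,0],"rot":[0,0,0],"claw":-1},{"dp":[36,0,0],"rot":[0,0,0],"claw":-1},{"dp":[36,0,0],"rot":[0,0,0],"claw":-1},{"dp":[34,0,0],"rot":[0,0,0],"claw":-1},{"dp":[22,0,0],"rot":[0,0,0],"claw":-1},{"dp":[6,0,0],"rot":[0,0,0],"claw":-1},{"dp":[0,0,0],"rot":[0,0,0],"claw":-1}]' 50
python3 -c "
from h import *
to(.5224,.1417,.128)"
python3 -m jog '[{"dp":[5,0,0],"rot":[0,0,0],"claw":-1},{"dp":[5,0,0],"rot":[0,0,0],"claw":-1},{"dp":[2,0,0],"rot":[0,0,0],"claw":-1},{"dp":[0,0,0],"rot":[0,0,0],"claw":-1},{"dp":[0,0,0],"rot":[0,0,0],"claw":-1}]'
```

```text
time_s: 7.82
ee_pos: [0.5225, 0.1412, 0.0488]
tool_rot: [-1.159, 1.567, -2.605]
contact_force: [-1.0, -0.6, -1.6]
width: 0.0458
p [0.5225 0.1412 0.0488] dp yz [-0.  -0.  -0.6] rot x -0.004 tilt [-0.0029 -0.0018] t 7.8167 q7 -0.33
time_s: 8.23
ee_pos: [0.523, 0.1425, 0.0386]
tool_rot: [-0.81, 1.57, -2.255]
contact_force: [-3.6, -0.5, 0.8]
width: 0.0456
```

```bash
python3 -m jog '[{"dp":[4,0,0],"rot":[0,0,0],"claw":-1},{"dp":[4,0,0],"rot":[0,0,0],"claw":-1},{"dp":[0,0,0],"rot":[0,0,0],"claw":-1}]'
python3 -m jog '[{"dp":[4,0,0],"rot":[0,0,0],"claw":-1},{"dp":[4,0,0],"rot":[0,0,0],"claw":-1},{"dp":[4,0,0],"rot":[0,0,0],"claw":-1},{"dp":[0,0,0],"rot":[0,0,0],"claw":-1}]'
python3 -m jog '[{"dp":[3,0,0],"rot":[0,0,0],"claw":-1},{"dp":[2,0,0],"rot":[0,0,0],"claw":-1},{"dp":[0,0,0],"rot":[0,0,0],"claw":-1},{"dp":[0,0,0],"rot":[0,0,0],"claw":-1}]'
```

```text
time_s: 8.48
ee_pos: [0.5231, 0.1429, 0.0299]
tool_rot: [-1.528, 1.571, -2.973]
contact_force: [-3.0, -0.7, -2.3]
width: 0.0463
time_s: 8.82
ee_pos: [0.5232, 0.1429, 0.0171]
tool_rot: [-1.419, 1.57, -2.864]
contact_force: [-2.2, -0.0, -6.6]
width: 0.0454
time_s: 9.15
ee_pos: [0.5233, 0.1429, 0.0156]
tool_rot: [1.551, 1.569, 0.107]
contact_force: [-10.2, -3.1, 41.8]
width: 0.0458
```

```bash
python3 -m jog '[{"dp":[-2,0,0],"rot":[0,0,0],"claw":0.25},{"dp":[0,0,0],"rot":[0,0,0],"claw":0.25},{"dp":[0,0,0],"rot":[0,0,0],"claw":0.25},{"dp":[0,0,0],"rot":[0,0,0],"claw":0.25}]'
python3 -m jog '[{"dp":[-12,0,0],"rot":[0,0,0],"claw":0.25},{"dp":[-30,0,0],"rot":[0,0,0],"claw":0.25},{"dp":[-38,0,0],"rot":[0,0,0],"claw":0.25},{"dp":[-38,0,0],"rot":[0,0,0],"claw":0.25},{"dp":[-38,0,0],"rot":[0,0,0],"claw":0.25},{"dp":[-38,0,0],"rot":[0,0,0],"claw":0.25},{"dp":[-38,0,0],"rot":[0,0,0],"claw":0.25},{"dp":[0,0,0],"rot":[0,0,0],"claw":0.25}]'
python3 -c "
from h import *
snap('wrist','w6.png');to(.6332,-.2993,-1.0086)"
```

```text
time_s: 9.48
ee_pos: [0.5241, 0.143, 0.0148]
tool_rot: [1.754, 1.57, 0.309]
contact_force: [0.2, 0.4, 0.7]
width: 0.0581
time_s: 10.15
ee_pos: [0.5266, 0.1438, 0.2535]
tool_rot: [1.783, 1.56, 0.338]
contact_force: [1.1, 0.3, -0.0]
width: 0.0583
p [0.5256 0.1435 0.2505] dp yz [-3.000e-01  5.130e+01  4.528e+02] rot x 1.134 tilt [0.0071 0.0024] t 10.2 q7 -0.29
```

```bash
python3 -m jog '[{"dp":[0,4,38],"rot":[0,0,0],"claw":1},{"dp":[0,4,38],"rot":[0,0,0],"claw":1},{"dp":[0,4,38],"rot":[0,0,0],"claw":1},{"dp":[0,4,38],"rot":[0,0,0],"claw":1},{"dp":[0,4,38],"rot":[0,0,0],"claw":1},{"dp":[0,4,38],"rot":[0,0,0],"claw":1},{"dp":[0,4,38],"rot":[0,0,0],"claw":1},{"dp":[0,4,38],"rot":[0,0,0],"claw":1}]'
python3 -m jog '[{"dp":[0,4,37],"rot":[0,0,0],"claw":1},{"dp":[0,5,37],"rot":[0,0,0],"claw":1},{"dp":[0,5,37],"rot":[0,0,0],"claw":1},{"dp":[0,5,37],"rot":[0,0,0],"claw":1},{"dp":[0,0,0],"rot":[0.113,0,0],"claw":1},{"dp":[0,0,0],"rot":[0.113,0,0],"claw":1},{"dp":[0,0,0],"rot":[0.113,0,0],"claw":1},{"dp":[0,0,0],"rot":[0.113,0,0],"claw":1}]'
python3 -m jog '[{"dp":[8,0,0],"rot":[0.113,0,0],"claw":1},{"dp":[8,0,0],"rot":[0.113,0,0],"claw":1},{"dp":[8,0,0],"rot":[0.114,0,0],"claw":1},{"dp":[8,0,0],"rot":[0.114,0,0],"claw":1},{"dp":[8,0,0],"rot":[0.114,0,0],"claw":1},{"dp":[8,0,0],"rot":[0.114,0,0],"claw":1},{"dp":[0,0,0],"rot":[0,0,0],"claw":1},{"dp":[0,0,0],"rot":[0,0,0],"claw":1}]'
python3 - <<'E'
from h import *
im=snap('wrist','w7.png');to(.6332,-.2993,-1.0086)
c=proj('w7',[[.6332,-.2993,.034]])[0];print(c)
hsv=cv2.cvtColor(im,cv2.COLOR_BGR2HSV);m=((hsv[...,2]<75)).astype(np.uint8);m[260:]=0
n,l,st,ce=cv2.connectedComponentsWithStats(m)
for i in range(1,n):
    if st[i,4]>300:print(i,st[i],ce[i])
k=l[int(c[1]),int(c[0])];print('label',k)
# lens
g=cv2.GaussianBlur(im,(3,3),0);w=((hsv[...,2]>150)&(hsv[...,1]<40)).astype(np.uint8)
n,l2,st,ce=cv2.connectedComponentsWithStats(w)
for i in range(1,n):
    if 80<st[i,4]<3000:print('white',st[i],ce[i])
z=np.clip(im[60:260,220:420].astype(float)*1.6,0,255).astype(np.uint8);cv2.imwrite('pics/w7b.png',cv2.resize(z,None,fx=3,fy=3,interpolation=cv2.INTER_CUBIC))
E
```

```text
time_s: 10.87
ee_pos: [0.5931, -0.1567, 0.2452]
tool_rot: [-1.784, 1.569, 3.055]
contact_force: [0.2, -0.0, -0.3]
width: 0.0927
time_s: 11.53
ee_pos: [0.6302, -0.2996, 0.2445]
tool_rot: [-1.456, 1.568, 2.924]
contact_force: [0.5, 1.0, -0.0]
width: 0.0929
time_s: 12.2
ee_pos: [0.6302, -0.2988, 0.1971]
tool_rot: [-0.605, 1.568, 3.103]
contact_force: [0.1, 0.0, 0.1]
width: 0.0928
p [ 0.6306 -0.299   0.1979] dp yz [-0.   1.6 -2.1] rot x 0.005 tilt [-0.0017 -0.0001] t 12.25 q7 -0.44
[317.6637288  181.60896688]
1 [   0    0   49  139 4594] [17.1941663  58.41118851]
3 [199  48  43 113 938] [219.56076759 103.        ]
5 [ 300  122   37  112 2457] [318.74481074 172.7997558 ]
9 [  54  162   85   65 2088] [102.79837165 192.43965517]
33 [  0 202  26  33 554] [ 10.82851986 216.11191336]
40 [191 233  50  27 869] [220.61219793 248.58227848]
41 [392 232  50  28 894] [410.89261745 248.0917226 ]
label 5
white [ 243    0  207  140 1321] [346.72369417  67.91748675]
white [170 123  31  31 738] [184.78726287 137.81707317]
white [508 180  68  81 483] [545.05797101 215.72256729]
white [304 205  29  27 576] [317.28819444 218.60416667]
white [343 206  17  11 107] [349.3271028  209.58878505]
white [ 335  262   68   31 1125] [373.18311111 281.61244444]
```

```bash
python3 - <<'E'
from h import *
im=cv2.imread('pics/w7.png');v=cv2.cvtColor(im,cv2.COLOR_BGR2HSV)[...,2]
m=(v<75).astype(np.uint8);n,l,st,ce=cv2.connectedComponentsWithStats(m);k=l[181,317]
for r in range(118,238,4):
    c=np.where(l[r]==k)[0]
    if len(c):print(r,c.min(),c.max()+1,end=' | ')
print([np.where(l[:,c]==k)[0][[0,-1]].tolist() for c in range(302,336,3)])
E
```

```text
122 309 330 | 126 307 332 | 130 307 332 | 134 307 332 | 138 307 332 | 142 307 332 | 146 307 332 | 150 307 332 | 154 307 332 | 158 307 331 | 162 307 331 | 166 307 331 | 170 307 331 | 174 307 331 | 178 307 331 | 182 307 331 | 186 307 331 | 190 307 331 | 194 307 332 | 198 301 336 | 202 301 337 | 206 300 337 | 210 300 337 | 214 300 337 | 218 300 337 | 222 300 337 | 226 300 337 | 230 300 337 | [[196, 233], [195, 233], [123, 233], [122, 233], [122, 233], [122, 233], [122, 233], [122, 233], [122, 233], [122, 233], [195, 233], [196, 233]]
```

```bash
python3 - <<'E'
from h import *
uv=np.array([[300,234],[337,234],[301,195.5],[337,195.5],[307,122],[332,122]])-.5
M=np.array([[-22,-65],[22,-65],[-22,-24],[22,-24],[-14,65],[14,65]])/1000
P=plane('w7',uv,.034);t,th,e=fit(P,M);print(t,th,e,np.round((P[:,:2]-place(t,th,M))*1000,1).tolist())
to(*t,th)
E
```

```text
[ 0.63688365 -0.29811563] -1.0097528582140918 0.004657842581685334 [[-1.6, -0.9], [-1.4, -0.6], [4.7, 1.1], [3.3, 3.7], [-2.2, -2.2], [-2.8, -1.0]]
p [ 0.6306 -0.299   0.1979] dp yz [-0.   2.6 -5.8] rot x 0.006 tilt [-0.0017 -0.0001] t 12.25 q7 -0.44
```

```bash
python3 - <<'E'
from h import *
uv=np.array([[300,234],[337,234],[307,122.5],[332,122.5]])-.5
M=np.array([[-22,-65],[22,-65],[-14,65],[14,65]])/1000
P=plane('w7',uv,.034);t,th,e=fit(P,M);print(t,th,e,np.round((P[:,:2]-place(t,th,M))*1000,1).tolist())
to(*t,th)
E
```

```text
[ 0.63467843 -0.29944277] -1.010353918363132 0.0010943369001155112 [[0.7, 0.4], [0.8, 0.7], [-0.5, -1.1], [-1.0, 0.1]]
p [ 0.6306 -0.299   0.1979] dp yz [-0.   2.5 -3.2] rot x 0.007 tilt [-0.0017 -0.0001] t 12.25 q7 -0.44
```

```bash
python3 -m jog '[{"dp":[38,2.5,-3],"rot":[0.007,0,0],"claw":1},{"dp":[38,0,0],"rot":[0,0,0],"claw":1},{"dp":[38,0,0],"rot":[0,0,0],"claw":1},{"dp":[38,0,0],"rot":[0,0,0],"claw":1},{"dp":[30,0,0],"rot":[0,0,0],"claw":1},{"dp":[12,0,0],"rot":[0,0,0],"claw":0},{"dp":[0,0,0],"rot":[0,0,0],"claw":-1},{"dp":[0,0,0],"rot":[0,0,0],"claw":-1}]' 40
python3 -m jog '[{"dp":[0,0,0],"rot":[0,0,0],"claw":-1},{"dp":[0,0,0],"rot":[0,0,0],"claw":-1},{"dp":[0,0,0],"rot":[0,0,0],"claw":-1},{"dp":[0,0,0],"rot":[0,0,0],"claw":-1},{"dp":[0,0,0],"rot":[0,0,0],"claw":-1},{"dp":[0,0,0],"rot":[0,0,0],"claw":-1},{"dp":[0,0,0],"rot":[0,0,0],"claw":-1},{"dp":[0,0,0],"rot":[0,0,0],"claw":-1}]'
python3 -m jog '[{"dp":[0,0,0],"rot":[0,0,0],"claw":-1},{"dp":[0,0,0],"rot":[0,0,0],"claw":-1},{"dp":[0,0,0],"rot":[0,0,0],"claw":-1},{"dp":[0,0,0],"rot":[0,0,0],"claw":-1}]'
python3 -m jog '[{"dp":[-10,0,0],"rot":[0,0,0],"claw":-1},{"dp":[-30,0,0],"rot":[0,0,0],"claw":-1},{"dp":[-36,0,0],"rot":[0,0,0],"claw":-1},{"dp":[-36,0,0],"rot":[0,0,0],"claw":-1},{"dp":[-36,0,0],"rot":[0,0,0],"claw":-1},{"dp":[-36,0,0],"rot":[-0.103,0,0],"claw":-1},{"dp":[-36,0,0],"rot":[-0.103,0,0],"claw":-1},{"dp":[-30,0,0],"rot":[-0.103,0,0],"claw":-1}]'
python3 -m jog '[{"dp":[0,0,0],"rot":[-0.103,0,0],"claw":-1},{"dp":[0,0,0],"rot":[-0.103,0,0],"claw":-1},{"dp":[0,0,0],"rot":[-0.103,0,0],"claw":-1},{"dp":[0,0,0],"rot":[-0.103,0,0],"claw":-1},{"dp":[0,0,0],"rot":[-0.103,0,0],"claw":-1},{"dp":[0,0,0],"rot":[-0.103,0,0],"claw":-1},{"dp":[0,0,0],"rot":[-0.103,0,0],"claw":-1},{"dp":[0,0,0],"rot":[-0.103,0,0],"claw":-1}]'
python3 -c "
from h import *
to(.610,.153,.128)"
```

```text
time_s: 12.92
ee_pos: [0.635, -0.3002, 0.0053]
tool_rot: [2.235, 1.57, -0.349]
contact_force: [0.7, -0.2, -0.3]
width: 0.0773
time_s: 13.58
ee_pos: [0.6347, -0.2996, 0.0051]
tool_rot: [2.422, 1.571, -0.163]
contact_force: [-0.1, -0.1, 0.9]
width: 0.0278
time_s: 13.92
ee_pos: [0.6346, -0.2997, 0.0051]
tool_rot: [2.821, 1.571, 0.236]
contact_force: [-1.4, 0.7, 2.8]
width: 0.0278
time_s: 14.58
ee_pos: [0.6345, -0.3, 0.2584]
tool_rot: [1.493, 1.569, -0.779]
contact_force: [1.0, -0.4, -1.3]
width: 0.0282
time_s: 15.25
ee_pos: [0.6341, -0.2998, 0.2553]
tool_rot: [-1.012, 1.57, -2.46]
contact_force: [0.5, 0.2, -1.7]
width: 0.0278
p [ 0.6341 -0.2998  0.2553] dp yz [-2.000e-01  3.150e+01 -4.524e+02] rot x -0.005 tilt [-0.0005 -0.0004] t 15.25 q7 0.48
```

```bash
python3 -m jog '[{"dp":[0,3,-38],"rot":[-0.005,0,0],"claw":-1},{"dp":[0,3,-38],"rot":[0,0,0],"claw":-1},{"dp":[0,3,-38],"rot":[0,0,0],"claw":-1},{"dp":[0,3,-38],"rot":[0,0,0],"claw":-1},{"dp":[0,3,-38],"rot":[0,0,0],"claw":-1},{"dp":[0,3,-38],"rot":[0,0,0],"claw":-1},{"dp":[0,3,-38],"rot":[0,0,0],"claw":-1},{"dp":[0,3,-38],"rot":[0,0,0],"claw":-1}]'
python3 -m jog '[{"dp":[0,2,-38],"rot":[0,0,0],"claw":-1},{"dp":[0,2,-38],"rot":[0,0,0],"claw":-1},{"dp":[0,2,-38],"rot":[0,0,0],"claw":-1},{"dp":[0,1.5,-35],"rot":[0,0,0],"claw":-1},{"dp":[0,0,0],"rot":[0,0,0],"claw":-1},{"dp":[0,0,0],"rot":[0,0,0],"claw":-1},{"dp":[0,0,0],"rot":[0,0,0],"claw":-1}]'
python3 - <<'E'
from h import *
im=snap('wrist','w8.png');to(.610,.153,.128)
o=manip.observe();p=o['ee_pos'];zu=p[2]-.005
M=np.array([[-14,65],[14,65]])/1000
q=proj('w8',np.c_[place(p[:2],.128,M),[zu+.034]*2]);print('expected tail corners',q)
v=cv2.cvtColor(im,cv2.COLOR_BGR2HSV)[...,2]
x0,y0=(q.min(0)-[25,45]).astype(int);x1=int(q[:,0].max()+25)
z=np.clip(im.astype(float)*1.6,0,255).astype(np.uint8)
a=cv2.resize(z[40:290,150:490],None,fx=2.2,fy=2.2,interpolation=cv2.INTER_CUBIC);cv2.imwrite('pics/w8b.png',a)
E
```

```text
time_s: 15.92
ee_pos: [0.6207, 0.0064, 0.2555]
tool_rot: [0.126, 1.57, -1.323]
contact_force: [1.0, 0.6, -1.5]
width: 0.0279
time_s: 16.5
ee_pos: [0.6104, 0.1529, 0.2551]
tool_rot: [-0.159, 1.57, -1.607]
contact_force: [0.5, -0.1, -2.0]
width: 0.0275
p [0.6105 0.1521 0.2551] dp yz [-0.  -0.4 -0.9] rot x -0.007 tilt [ 0.     -0.0012] t 16.55 q7 -0.24
expected tail corners [[283.64593898 141.60388842]
 [345.46007987 141.26638113]]
```

View pics/w8b.png

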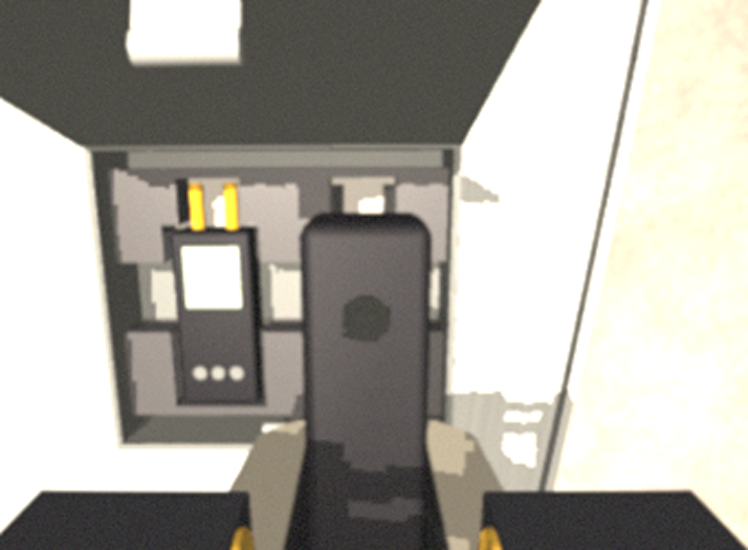

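```bash
python3 - <<'E'
from h import *
tr=lambda u:np.array(u,float)/2.2+[150,40]-.5
p=np.array([.6105,.1521]);zu=.25
for h in(.034,0):print('tail row exp',h,(proj('w8',np.c_[place(p,.128,np.array([[-.014,.065],[.014,.065]])),[zu+h]*2])-[150,40]+.5)*2.2)
M=np.array([[-23,39],[23,39],[-23,-65],[23,-65]])/1000
for z in(.046,.052):print(z,fit(plane('w8',tr([[178,233],[253,233],[182,402],[258,402]]),z),M))
print('stub',fit(plane('w8',tr([[196,184],[231,184]]),.029),[[-.01,.065],[.01,.065]]))
print('rim',fit(plane('w8',tr([[92,149],[460,148],[123,446]]),.062),[[-.1,.088],[.1,.088],[-.1,-.088]]))
E
```

```text
tail row exp 0.034 [[294.9589373  224.62150282]
 [430.82541625 223.8787347 ]]
tail row exp 0 [[308.79392138 212.28025858]
 [418.25034015 211.68085415]]
0.046 (array([0.52467345, 0.1421591 ]), np.float64(0.09287303431903023), np.float64(0.0020895015393190275))
0.052 (array([0.52587935, 0.14375528]), np.float64(0.09287303431903011), np.float64(0.0025461144118272133))
stub (array([0.52243486, 0.1413054 ]), np.float64(0.11663809635554954), np.float64(0.00021646293094579327))
rim (array([0.56432797, 0.14487064]), np.float64(0.11986003118750799), np.float64(0.004049364201788183))
```

```bash
python3 -m jog '[{"dp":[34,-0.5,-0.5],"rot":[-0.005,0,0],"claw":-1},{"dp":[36,0,0],"rot":[0,0,0],"claw":-1},{"dp":[36,0,0],"rot":[0,0,0],"claw":-1},{"dp":[36,0,0],"rot":[0,0,0],"claw":-1},{"dp":[34,0,0],"rot":[0,0,0],"claw":-1},{"dp":[22,0,0],"rot":[0,0,0],"claw":-1},{"dp":[6,0,0],"rot":[0,0,0],"claw":-1},{"dp":[0,0,0],"rot":[0,0,0],"claw":-1}]' 50
python3 -m jog '[{"dp":[5,0,0],"rot":[0,0,0],"claw":-1},{"dp":[5,0,0],"rot":[0,0,0],"claw":-1},{"dp":[2,0,0],"rot":[0,0,0],"claw":-1},{"dp":[0,0,0],"rot":[0,0,0],"claw":-1},{"dp":[0,0,0],"rot":[0,0,0],"claw":-1}]'
```

```text
time_s: 17.22
ee_pos: [0.6093, 0.1522, 0.0495]
tool_rot: [-1.167, 1.567, -2.612]
contact_force: [-0.4, 0.3, -1.4]
width: 0.0275
time_s: 17.63
ee_pos: [0.61, 0.1541, 0.0397]
tool_rot: [1.454, 1.57, 0.011]
contact_force: [-0.9, -0.8, -0.7]
width: 0.0275
```

```bash
python3 -m jog '[{"dp":[4,0,1],"rot":[0,0,0],"claw":-1},{"dp":[4,0,0],"rot":[0,0,0],"claw":-1},{"dp":[0,0,0],"rot":[0,0,0],"claw":-1}]'
python3 -m jog '[{"dp":[4,0,0],"rot":[0,0,0],"claw":-1},{"dp":[4,0,0],"rot":[0,0,0],"claw":-1},{"dp":[4,0,0],"rot":[0,0,0],"claw":-1},{"dp":[0,0,0],"rot":[0,0,0],"claw":-1}]'
python3 -m jog '[{"dp":[3,0,0],"rot":[0,0,0],"claw":-1},{"dp":[1,0,0],"rot":[0,0,0],"claw":-1},{"dp":[0,0,0],"rot":[0,0,0],"claw":-1},{"dp":[0,0,0],"rot":[0,0,0],"claw":-1}]'
```

```text
time_s: 17.88
ee_pos: [0.6102, 0.1534, 0.0313]
tool_rot: [1.896, 1.57, 0.453]
contact_force: [-1.9, -0.0, 2.8]
width: 0.0278
time_s: 18.22
ee_pos: [0.6098, 0.1532, 0.0182]
tool_rot: [-1.494, 1.57, -2.937]
contact_force: [-1.5, 0.8, -3.9]
width: 0.0278
time_s: 18.55
ee_pos: [0.6101, 0.1533, 0.0169]
tool_rot: [1.55, 1.57, 0.108]
contact_force: [-7.0, -1.1, 24.9]
width: 0.0274
```

```bash
python3 -m jog '[{"dp":[-2,0,0],"rot":[0,0,0],"claw":-0.05},{"dp":[0,0,0],"rot":[0,0,0],"claw":-0.05},{"dp":[0,0,0],"rot":[0,0,0],"claw":-0.05},{"dp":[0,0,0],"rot":[0,0,0],"claw":-0.05}]'
python3 -m jog '[{"dp":[-12,0,0],"rot":[0,0,0],"claw":-0.05},{"dp":[-30,0,0],"rot":[0,0,0],"claw":-0.05},{"dp":[-38,0,0],"rot":[0,0,0],"claw":-0.05},{"dp":[-38,0,0],"rot":[0,0,0],"claw":-1},{"dp":[-38,0,0],"rot":[0,0,0],"claw":-1},{"dp":[-38,0,0],"rot":[0,0,0],"claw":-1},{"dp":[-38,0,0],"rot":[0,0,0],"claw":-1},{"dp":[0,0,0],"rot":[0,0,0],"claw":-1}]'
python3 - <<'E'
from h import *
im=snap('wrist','w9.png');snap('side','d9.png');snap('scene','s9.png')
t=np.array([.562,.1462]);th=.128
to(*place(t,th,[[.048,-.044]])[0],th)
for a in(1.6,1.7,1.8,1.9,2.0,2.1):
    # corners of free edge at 178mm and tab end 190
    P=[[*place(t,th,[[x,.088-r*np.cos(a)]])[0],.0645+r*np.sin(a)] for x,r in((-.1,.178),(.1,.178),(-.02,.19),(.02,.19))]
    print(a,np.round(proj('w1',P)).tolist(),np.round(proj('s0',P)).tolist(),np.round(proj('d0',P)).tolist())
E
```

```text
time_s: 18.88
ee_pos: [0.6102, 0.1531, 0.0166]
tool_rot: [-0.213, 1.571, -1.656]
contact_force: [0.4, -0.6, 0.6]
width: 0.0439
time_s: 19.55
ee_pos: [0.6132, 0.154, 0.2574]
tool_rot: [1.758, 1.559, 0.315]
contact_force: [0.5, -0.0, -0.5]
width: 0.0157
p [0.6098 0.1531 0.2495] dp yz [-0.  -0.3 44.7] rot x 0.0 tilt [0.0007 0.0001] t 19.7 q7 -0.24
1.6 [[131.0, 76.0], [355.0, 42.0], [213.0, 59.0], [260.0, 52.0]] [[363.0, 104.0], [423.0, 120.0], [387.0, 107.0], [399.0, 110.0]] [[312.0, 128.0], [361.0, 122.0], [332.0, 123.0], [342.0, 122.0]]
1.7 [[127.0, 55.0], [352.0, 21.0], [209.0, 35.0], [257.0, 28.0]] [[365.0, 102.0], [424.0, 117.0], [389.0, 105.0], [401.0, 108.0]] [[311.0, 126.0], [360.0, 121.0], [331.0, 121.0], [341.0, 120.0]]
1.8 [[125.0, 35.0], [350.0, -0.0], [206.0, 12.0], [254.0, 4.0]] [[367.0, 100.0], [426.0, 115.0], [390.0, 103.0], [402.0, 106.0]] [[310.0, 125.0], [358.0, 120.0], [330.0, 120.0], [339.0, 119.0]]
1.9 [[123.0, 16.0], [347.0, -20.0], [204.0, -9.0], [252.0, -17.0]] [[369.0, 99.0], [427.0, 114.0], [392.0, 101.0], [404.0, 104.0]] [[309.0, 124.0], [357.0, 119.0], [328.0, 119.0], [338.0, 118.0]]
2.0 [[123.0, -1.0], [344.0, -37.0], [203.0, -29.0], [250.0, -37.0]] [[370.0, 98.0], [428.0, 113.0], [394.0, 100.0], [405.0, 103.0]] [[308.0, 124.0], [355.0, 119.0], [327.0, 119.0], [336.0, 118.0]]
2.1 [[124.0, -17.0], [342.0, -52.0], [203.0, -45.0], [249.0, -53.0]] [[372.0, 98.0], [429.0, 113.0], [395.0, 100.0], [407.0, 103.0]] [[307.0, 124.0], [354.0, 119.0], [326.0, 119.0], [335.0, 118.0]]
```

```bash
python3 - <<'E'
from h import *
g=lambda f:np.clip(cv2.imread('pics/'+f).astype(float)*1.5,0,255).astype(np.uint8)
t=np.array([.562,.1462]);th=.128
q=proj('w9',[[*place(t,th,[[x,y]])[0],.062] for x in(-.1,.1) for y in(-.088,.088)]);print(q)
x0,y0=(q.min(0)-6).astype(int);print(x0,y0)
a=cv2.resize(g('w9.png')[y0:y0+190,x0:x0+220],None,fx=2.6,fy=2.6,interpolation=cv2.INTER_CUBIC)
b=cv2.resize(g('s9.png')[130:220,330:425],(228,216),interpolation=cv2.INTER_CUBIC)
c=cv2.resize(g('d9.png')[110:215,300:390],(228,266),interpolation=cv2.INTER_CUBIC)
H=max(a.shape[0],482);o=np.zeros((H,a.shape[1]+228,3),np.uint8);o[:a.shape[0],:a.shape[1]]=a;o[:216,a.shape[1]:]=b;o[216:482,a.shape[1]:]=c;print(o.shape)
cv2.imwrite('pics/c9.png',o)
E
```

```text
[[199.00985427 244.65233597]
 [183.35930229 105.40043166]
 [350.64562324 244.16068121]
 [355.21219285 104.42985594]]
177 98
(494, 800, 3)
```

View pics/c9.png

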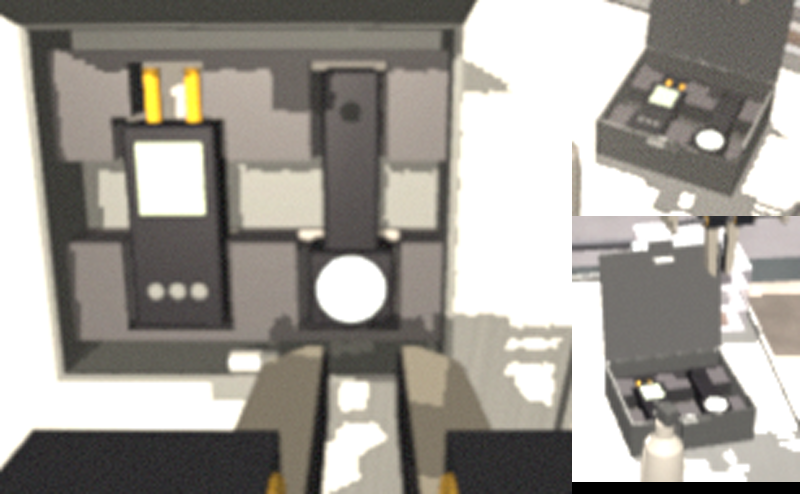

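Both items sit in their own cutouts: gauge at (177,225), lamp with lens at (350,290). They are flush with the foam, and the pressing heights matched fully home (TCP 15.6 and 16.9 mm). The lid is at about 1.80 rad, so I go behind it now.

```bash
python3 -m jog '[{"dp":[-25,0,0],"rot":[0,0,0],"claw":-1},{"dp":[-28,0,0],"rot":[0,0,0],"claw":-1},{"dp":[0,-10,-37],"rot":[0,0,0],"claw":-1},{"dp":[0,-10,-37],"rot":[0,0,0],"claw":-1},{"dp":[0,-10,-37],"rot":[0,0,0],"claw":-1},{"dp":[0,-10,-37],"rot":[0,0,0],"claw":-1},{"dp":[0,-8,-37],"rot":[0,0,0],"claw":-1},{"dp":[0,0,0],"rot":[0,0,0],"claw":-1}]'
python3 - <<'E'
from h import *
t=np.array([.562,.1462]);th=.128;to(*place(t,th,[[0,.185]])[0],th);print(manip.observe()['width'])
E
```

```text
time_s: 20.37
ee_pos: [0.5338, 0.3389, 0.2998]
tool_rot: [-2.144, 1.566, 2.706]
contact_force: [-0.5, 0.4, -0.0]
width: 0.0008
p [0.5338 0.3389 0.2998] dp yz [-0.   3.3  9.8] rot x 0.01 tilt [-0.0048  0.0022] t 20.3667 q7 -0.56
0.0007745946202022858
```

```bash
python3 -m jog '[{"dp":[33,1,0],"rot":[0,0,0],"claw":-1},{"dp":[33,0,0],"rot":[0,0,0],"claw":-1},{"dp":[34,0,0],"rot":[0,0,0],"claw":-1},{"dp":[0,0,20],"rot":[0,0,0],"claw":-1},{"dp":[0,0,20],"rot":[0,0,0],"claw":-1},{"dp":[0,0,20],"rot":[0,0,0],"claw":-1},{"dp":[0,0,20],"rot":[0,0,0],"claw":-1},{"dp":[0,0,15],"rot":[0,0,0],"claw":-1}]'
python3 -c "
from h import *
t=np.array([.562,.1462]);th=.128;to(*place(t,th,[[0,.0434]])[0],th)"
```

```text
time_s: 21.03
ee_pos: [0.5511, 0.2347, 0.2002]
tool_rot: [-1.272, 1.567, -2.715]
contact_force: [-0.1, 1.7, -1.6]
width: 0.0003
p [0.5511 0.2347 0.2002] dp yz [ 0.  -0.5 45.7] rot x -0.0 tilt [-0.003  -0.0014] t 21.0333 q7 -0.43
```

```bash
python3 -m jog '[{"dp":[-3,0,23],"rot":[0,0,0],"claw":-1},{"dp":[-2,0,23],"rot":[0,0,0],"claw":-1},{"dp":[9,0,20],"rot":[0,0,0],"claw":-1},{"dp":[12,0,19],"rot":[0,0,0],"claw":-1},{"dp":[15,0,16],"rot":[0,0,0],"claw":-1},{"dp":[17,0,15],"rot":[0,0,0],"claw":-1}]'
python3 -m jog '[{"dp":[19,0,11],"rot":[0,0,0],"claw":-1},{"dp":[21,0,9],"rot":[0,0,0],"claw":-1},{"dp":[0,0,8],"rot":[0,0,0],"claw":-1},{"dp":[0,0,8],"rot":[0,0,0],"claw":-1},{"dp":[0,0,0],"rot":[0,0,0],"claw":-1}]'
python3 -c "
from h import *
t=np.array([.562,.1462]);th=.128;to(*place(t,th,[[0,-.08]])[0],th)"
```

```text
time_s: 21.53
ee_pos: [0.5667, 0.12, 0.1531]
tool_rot: [-0.935, 1.571, -2.378]
contact_force: [1.0, 1.0, 0.3]
width: 0.0002
time_s: 21.95
ee_pos: [0.5715, 0.0837, 0.1142]
tool_rot: [-0.657, 1.57, -2.102]
contact_force: [0.5, 0.3, -1.5]
width: 0.0007
p [0.5715 0.0837 0.1142] dp yz [ 0.  -1.4 16.8] rot x -0.002 tilt [-0.0006 -0.001 ] t 21.95 q7 -0.2
```

```bash
python3 -m jog '[{"dp":[6,0,8],"rot":[0,0,0],"claw":-1},{"dp":[8,0,8],"rot":[0,0,0],"claw":-1},{"dp":[8,0,0],"rot":[0,0,0],"claw":-1},{"dp":[6,0,0],"rot":[0,0,0],"claw":-1},{"dp":[2,0,0],"rot":[0,0,0],"claw":-1},{"dp":[0,0,0],"rot":[0,0,0],"claw":-1}]'
python3 -m jog '[{"dp":[4,0,0],"rot":[0,0,0],"claw":-1},{"dp":[4,0,0],"rot":[0,0,0],"claw":-1},{"dp":[0,0,0],"rot":[0,0,0],"claw":-1}]'
python3 -m jog '[{"dp":[4,0,0],"rot":[0,0,0],"claw":-1},{"dp":[3,0,0],"rot":[0,0,0],"claw":-1},{"dp":[0,0,0],"rot":[0,0,0],"claw":-1},{"dp":[0,0,0],"rot":[0,0,0],"claw":-1}]'
```

```text
time_s: 22.45
ee_pos: [0.5729, 0.0702, 0.0832]
tool_rot: [-1.616, 1.569, -3.058]
contact_force: [-0.8, 0.3, -0.6]
width: 0.0006
time_s: 22.7
ee_pos: [0.5734, 0.0699, 0.0758]
tool_rot: [-0.087, 1.571, -1.529]
contact_force: [0.2, -0.2, -0.8]
width: 0.0006
time_s: 23.03
ee_pos: [0.5733, 0.0702, 0.0687]
tool_rot: [-2.154, 1.57, 2.687]
contact_force: [0.5, 0.1, -0.2]
width: 0.0001
```

```bash
python3 -m jog '[{"dp":[2,0,0],"rot":[0,0,0],"claw":-1},{"dp":[2,0,0],"rot":[0,0,0],"claw":-1},{"dp":[0,0,0],"rot":[0,0,0],"claw":-1},{"dp":[0,0,0],"rot":[0,0,0],"claw":-1}]'
python3 - <<'E'
from h import *
s=snap('scene','s10.png');d=snap('side','d10.png');w=snap('wrist','w10.png')
t=np.array([.562,.1462]);th=.128
s0=cv2.imread('pics/s9.png');d0=cv2.imread('pics/d9.png')
def lidpts(a,xs,rs):return [[*place(t,th,[[x,.088-r*np.cos(a)+.0025*np.sin(a)]])[0],.0645+r*np.sin(a)+.0025*np.cos(a)] for x in xs for r in rs]
for a in(1.8,1.4,1.0,.6,.3,.1,0):
    for nm,im in(('s9',s0),('s10',s),('d9',d0),('d10',d)):
        q=proj(nm,lidpts(a,(-.09,-.07,.07,.09),(.02,.09,.16))).round().astype(int)
        v=np.array([im[y,x] for x,y in q]).mean(1);print(a,nm,v.round().astype(int).tolist())
E
```

```text
time_s: 23.37
ee_pos: [0.5737, 0.0701, 0.0668]
tool_rot: [1.632, 1.569, 0.19]
contact_force: [-5.1, 0.8, 22.9]
width: 0.0008
1.8 s9 [70, 69, 67, 70, 69, 63, 64, 63, 63, 65, 58, 65]
1.8 s10 [55, 75, 53, 56, 82, 54, 194, 145, 197, 192, 159, 172]
1.8 d9 [76, 76, 75, 75, 76, 75, 76, 76, 77, 75, 76, 117]
1.8 d10 [226, 228, 111, 228, 225, 125, 108, 102, 99, 117, 94, 100]
1.4 s9 [76, 105, 126, 71, 74, 69, 68, 66, 65, 67, 61, 63]
1.4 s10 [80, 83, 111, 47, 81, 78, 187, 130, 112, 195, 138, 151]
1.4 d9 [75, 76, 74, 76, 76, 75, 75, 74, 114, 74, 102, 121]
1.4 d10 [226, 226, 129, 227, 226, 176, 120, 71, 100, 126, 85, 90]
1.0 s9 [70, 193, 117, 71, 72, 117, 66, 60, 66, 70, 68, 69]
1.0 s10 [110, 189, 118, 70, 51, 92, 148, 194, 192, 174, 105, 141]
1.0 d9 [75, 75, 75, 76, 75, 76, 76, 75, 133, 76, 152, 186]
1.0 d10 [225, 228, 226, 227, 223, 219, 125, 112, 63, 89, 149, 183]
0.6 s9 [95, 199, 196, 75, 67, 200, 67, 63, 62, 70, 64, 63]
0.6 s10 [92, 102, 69, 93, 95, 83, 102, 66, 67, 121, 123, 106]
0.6 d9 [76, 76, 75, 77, 75, 76, 76, 95, 135, 98, 187, 134]
0.6 d10 [185, 202, 223, 202, 179, 64, 88, 49, 63, 38, 36, 34]
0.3 s9 [80, 204, 205, 69, 92, 66, 61, 60, 59, 67, 78, 54]
0.3 s10 [94, 144, 166, 65, 120, 128, 118, 61, 102, 126, 122, 123]
0.3 d9 [72, 66, 67, 73, 67, 130, 73, 65, 209, 101, 223, 226]
0.3 d10 [151, 148, 149, 148, 149, 141, 56, 33, 182, 42, 154, 225]
0.1 s9 [86, 79, 149, 67, 92, 93, 64, 55, 215, 60, 89, 90]
0.1 s10 [99, 67, 135, 95, 95, 127, 125, 111, 125, 122, 122, 124]
0.1 d9 [68, 98, 67, 67, 95, 43, 67, 92, 60, 80, 145, 205]
0.1 d10 [149, 150, 149, 149, 149, 148, 67, 113, 149, 63, 154, 169]
0 s9 [70, 69, 66, 66, 83, 96, 60, 50, 137, 62, 85, 91]
0 s10 [105, 109, 127, 119, 112, 109, 126, 125, 125, 123, 124, 120]
0 d9 [67, 98, 98, 67, 38, 34, 67, 97, 97, 80, 104, 61]
0 d10 [149, 149, 148, 149, 149, 96, 67, 149, 146, 63, 149, 142]
```

```bash
python3 -m jog '[{"dp":[-4,0,0],"rot":[0,0,0],"claw":-1},{"dp":[-20,0,0],"rot":[0,0,0],"claw":-1},{"dp":[-38,0,0],"rot":[0,0,0],"claw":-1},{"dp":[-38,0,0],"rot":[0,0,0],"claw":-1},{"dp":[-38,0,0],"rot":[0,0,0],"claw":-1},{"dp":[-38,0,0],"rot":[0,0,0],"claw":-1},{"dp":[0,0,0],"rot":[0,0,0],"claw":-1},{"dp":[0,0,0],"rot":[0,0,0],"claw":-1}]'
python3 - <<'E'
from h import *
s=snap('scene','s11.png');d=snap('side','d11.png');w=snap('wrist','w11.png')
t=np.array([.562,.1462]);th=.128
def P(x,r,a):return [*place(t,th,[[x,.088-r*np.cos(a)]])[0],.0645+r*np.sin(a)+.0025]
for a in(0,.05,.1):print(a,'tab/edge corners w11',proj('w11',[P(-.1,.178,a),P(.1,.178,a),P(-.02,.19,a),P(.02,.19,a)]).round(1).tolist())
v=w.mean(2)
for x in(-.08,-.05,.05,.08):
    q=proj('w11',[P(x,.178,0)])[0];c=int(q[0]);print('col',c,'exp row',q[1].round(1),v[int(q[1])-8:int(q[1])+9,c].round().astype(int).tolist())
for nm in('s','d'):
    a=cv2.imread(f'pics/{nm}0.png').astype(int);b=(s if nm=='s' else d).astype(int);df=np.abs(a-b).max(2)
    bx={'s':{'bottle':(312,170,336,238),'caddy':(165,258,270,358)},'d':{'bottle':(325,183,347,236),'caddy':(300,288,400,360),'dustpan':(252,133,298,168)}}[nm]
    for k,(x0,y0,x1,y1) in bx.items():
        z=df[y0:y1,x0:x1];print(nm,k,'changed frac',(z>40).mean().round(3))
E
```

```text
time_s: 24.18
ee_pos: [0.5745, 0.0701, 0.2432]
tool_rot: [1.632, 1.566, 0.189]
contact_force: [0.3, -0.5, -0.2]
width: 0.0004
0 tab/edge corners w11 [[229.9, 192.1], [399.8, 192.1], [297.9, 201.9], [331.7, 201.9]]
0.05 tab/edge corners w11 [[227.7, 193.9], [401.9, 193.9], [297.4, 204.0], [332.2, 204.0]]
0.1 tab/edge corners w11 [[225.4, 195.3], [404.1, 195.4], [296.9, 205.9], [332.6, 205.9]]
col 246 exp row 192.1 [109, 110, 108, 110, 109, 108, 107, 117, 142, 156, 157, 157, 158, 156, 158, 158, 159]
col 272 exp row 192.1 [110, 109, 109, 111, 110, 111, 109, 109, 102, 100, 112, 144, 159, 161, 162, 162, 162]
col 357 exp row 192.1 [108, 108, 107, 108, 108, 108, 107, 107, 103, 98, 107, 142, 158, 161, 160, 159, 159]
col 382 exp row 192.1 [107, 106, 106, 107, 105, 107, 108, 107, 104, 95, 93, 106, 137, 154, 158, 157, 157]
s bottle changed frac 0.009
s caddy changed frac 0.052
d bottle changed frac 0.081
d caddy changed frac 0.012
d dustpan changed frac 0.0
```

The lid edge reads as shut. One light tap will confirm it stayed shut after release; if it had risen, there would be contact above 69 mm.

```bash
python3 -m jog '[{"dp":[38,0,0],"rot":[0,0,0],"claw":-1},{"dp":[38,0,0],"rot":[0,0,0],"claw":-1},{"dp":[38,0,0],"rot":[0,0,0],"claw":-1},{"dp":[36,0,0],"rot":[0,0,0],"claw":-1},{"dp":[20,0,0],"rot":[0,0,0],"claw":-1},{"dp":[2,0,0],"rot":[0,0,0],"claw":-1},{"dp":[0,0,0],"rot":[0,0,0],"claw":-1},{"dp":[0,0,0],"rot":[0,0,0],"claw":-1}]'
python3 -m jog '[{"dp":[2,0,0],"rot":[0,0,0],"claw":-1},{"dp":[0,0,0],"rot":[0,0,0],"claw":-1},{"dp":[0,0,0],"rot":[0,0,0],"claw":-1}]'
python3 -m jog '[{"dp":[-6,0,0],"rot":[0,0,0],"claw":-1},{"dp":[-30,0,0],"rot":[0,0,0],"claw":-1},{"dp":[-38,0,0],"rot":[0,0,0],"claw":-1},{"dp":[-38,0,0],"rot":[0,0,0],"claw":-1},{"dp":[-38,0,0],"rot":[0,0,0],"claw":-1},{"dp":[0,0,0],"rot":[0,0,0],"claw":-1},{"dp":[0,0,0],"rot":[0,0,0],"claw":-1},{"dp":[0,0,0],"rot":[0,0,0],"claw":-1}]'
```

```text
time_s: 25.0
ee_pos: [0.5713, 0.0696, 0.0672]
tool_rot: [-1.494, 1.566, -2.936]
contact_force: [-2.8, -0.3, 2.1]
width: 0.0003
time_s: 25.25
ee_pos: [0.5715, 0.0696, 0.0669]
tool_rot: [-1.455, 1.567, -2.898]
contact_force: [-7.4, 0.0, 20.8]
width: 0.0005
time_s: 25.92
ee_pos: [0.5728, 0.0697, 0.2157]
tool_rot: [-1.462, 1.569, -2.905]
contact_force: [-0.7, -0.1, -0.3]
width: 0.0
```

The lid's top surface is at 67 mm, which is fully shut. It met only about 2 N there, then the hard stop. Handing in.

```bash
python3 -c "
from bench import manip
print(manip.close_job())"
```

```text
the job is handed in; nothing more can be done
None
```

The gauge and the lamp are pressed home in their own cutouts and the lid is snapped shut. I handed the job in at about 26 s of robot time; it reports no verdict.

**What I did:** I gripped each item at mid-length and pressed it straight down until it bottomed. I then swung the lid over from behind with the shut fingers and pushed its free edge past the catch.

**Last checks:**
- **Gauge:** it stopped at tool height 15.6 mm against 42 N; fully home was expected at 16.2 mm. The last overhead picture shows it in its cutout.
- **Lamp:** it stopped at 16.9 mm against 25 N; 17.0 mm was expected. The same picture shows it in its cutout.
- **Lid:** after release, a tap found its top at 67 mm, the shut height. It met about 2 N there, then the hard stop. In the picture its front edge also lies where a shut lid should be, to within a pixel or two.
- **Bystanders:** the bottle, caddy and dustpan look essentially unchanged between the first and last pictures. Up to 8% of pixels changed around the bottle in the side view (1% in the scene view), which I took for arm or shadow. I did not measure their positions.

**Did not agree fully:**
- **Case position:** separate fits spread by about 3 mm. Wrist-camera lengths came out 2–3% short.
- **Gauge angle:** one corner fit of the seated gauge was about 0.035 rad off the case, but its hose stubs were within about 0.01 rad.
- **Flatness:** I judged this from the pressing heights and the picture. I did not probe the ends of the items.

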